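# Press the badge on a flask, then draw the flask out and hold it on its side

### The arm

A 6-joint arm with a two-finger parallel gripper is mounted at the origin on the work surface. World frame = base frame: x ahead of the robot, y to its left, z up, the work surface at z = 0. Lengths are in mm, angles in rad, forces in N, time in s.
With the tool pointing down it reaches from about 350 to 975 mm from the base axis. Payload 7.1 kg.
Tool frame: the origin (TCP) lies on the centre line of the jaws, within the pads' length; the fingertips stand 8 mm ahead of it and the grasp point (between the pads) lies 11 mm behind it; z points along the fingers, x is the direction in which the jaws open and shut, and the axes are right-handed (so a half turn about z gives the same grasp; the last joint's range is limited). The gripper opens to 88 mm and grips with 3 to 60 N. Pads are 20 mm wide; open, the fingers measure 115 mm over their backs; the gripper's body (75 mm by 178 mm) begins 61 mm behind the grasp point.
Start: joints at [1.29, 0.423, 1.63, -0, 1.089, -0.019], TCP at [161.731, 603.695, 230.675] pointing down, gripper open.
Joint ranges: [-3, 3], [-0.9, 2.11], [0.09, 2.58], [-1.31, 4.45], [0.11, 2.69], [-2.54, 2.54]. Speed limits (rad/s): [2.39, 2.39, 3.01, 3.14, 3.14, 3.14].

### API

Orientations are given as a rotation vector (axis times angle).
In Python, from workcell import ctrl gives the robot as it stands.
- The arm moves only by the shell command python3 -m handwheel 'ROWS'. ROWS is JSON, a list of rows, each a list of 3 entries, a list of its own where there are three numbers: the turn, a rotation vector about the tool's x, y, z in rad, then the shift along the tool's x, y, z in mm, then the opening, from 0 (shut) to 1 (fully open). In form: [[[ax, ay, az], [tx, ty, tz], jaw], ...]. A call has exactly 10 rows; each row shifts and turns the pose as measured when the row begins, along the tool's axes as they then stand; what a row does not reach is not made up. A row lasts 1/12 s, in which the tool goes at most 41.7 mm and 7.16 degrees, less where a joint would pass 70% of its speed; a pose out of reach is approached as far as the arm can. A call with a gripper value outside its range is refused whole. The fingers move at their own pace and stop on an object; the grip force is fixed at half the most. Time passes only in rows, so rows that do not move let the fingers close, or fill a call up. It gives the time, the measured TCP pose, the force and the opening at its end, in the units of the state.
- ctrl.get_obs(): the state, without advancing time (a new reading comes with each control period).
- ctrl.get_image(name): name is "scene" or "top"; returns a dict with "pixels" (384x512x3 uint8, red, green, blue), "camera_matrix" (3x3 intrinsics, pixels), "rvec" (rotation vector, rad) and "tvec" (3), from world to camera coordinates, as OpenCV has them. Camera axes: x right, y down, z forward; pixel columns grow to the right and rows downward; lengths in mm; the calibration is good to about 2 mm. A picture is of the moment at which its call begins. There is no depth.
- ctrl.close_job(): hands the job in, once; it reports no verdict.
Trained networks look in a picture, given as the dict that the camera call returned (one of the last four; its "shot" number tells which), for a name from the list of things; names that differ only in an ending like _2 or _b are one class to them, and where a whole thing is asked for, a point or a joint stands for the part that bears it (a point fixed in the world has none). Each returns a list of dicts, best first, with "score" (0 to 1); they miss things now and then, are a little off and sometimes report something else, mostly with a low value. They report only what shows in the picture. A call takes as long as a camera call. They do not tell look-alikes from the thing itself.
- ctrl.look_for(picture, query): "position" ([x, y, z] in mm, in the coordinates of the camera as it stood for that picture, good to about 4 mm: the middle of the surface that is visible of it).
- ctrl.spot_point(picture, query): "position" ([x, y, z] in mm, in the coordinates of the camera as it stood for that picture, good to about 4 mm: a listed point, or the origin of a listed thing).
The state is a dict: "t": time; "qpos": joint angles; "qvel": joint speeds; "joint_torque": joint torques, N m; "ee_pos": TCP position; "orientation": TCP orientation; "ft_force": force on the tool from outside, world axes, zero at the start; "moment": the same for the moment, N m; "width": finger opening in mm.
Only numpy, scipy, OpenCV 4.12 (cv2) and the standard library are available. Lean on these libraries where they do the work, as an engineer would, in place of code of your own. Each camera call takes 0.05 s, during which the arm holds its last target.

### The job

A small capped flask stands in the nest of the swing-over clamp and has a freshly glued badge on its cap: swing the clamp arm over so that its pad rests on the cap, leave it down for a full second, then swing the arm back past upright so that it stays open with the flask still in the nest. Then draw the flask straight up out of the nest, turn it onto its side so that its axis is level (within 30 degrees), and finish still holding it like that, still and raised with its middle at least 150 mm above the table, touching nothing but the gripper. Leave the spare flask, the mug and the tape roll alone.

Things in the scene. Friction and masses are not known exactly. Their poses are not given: they have to be found in the camera images.
- nest: Fixed clamp fixture: steel base 100 x 210 x 8 mm, grey nest block 80 x 80 mm with its top 42 mm above the table and a round bore 51 mm wide, floor 12 mm above the table. Origin on the table on the bore axis, z up, x parallel to the hinge line. Clamp tower on the +y side, 85 mm from the bore axis: 42 mm wide (x), 36 mm (y), 158 mm tall.
- clamp_hinge (a point): The clamp's hinge point: nest frame (0, 85, 142) mm. The hinge line runs along the nest's x.
- clamp_knob (a point): Centre of the black ball knob, 26 mm wide, at the free end of the clamp arm, 140 mm from the hinge; it can be pinched from above across the nest's x all through the swing. The arm is a steel bar 18 mm wide (nest x), 12 mm thick, 0.35 kg; a round rubber pad 24 mm wide under it, 85 mm from the hinge, meets the cap.
- clamp (a joint): Arm angle, rad. 0: level towards nest -y, pad on the seated flask's cap (without a flask it stops at -0.08); pi/2: upright; stop at 2.1, leaning to nest +y. Knob in nest frame, mm: y = 85 - 140 cos q, z = 142 + 140 sin q. Hinge friction 0.13 N m: left within 0.4 rad of upright it stays, left low it falls and rests on the cap. Starts at 1.75 to 2.0.
- flask: The flask to handle, standing in the clamp fixture's nest: aluminium, 48 mm in diameter up to 86 mm, black cap 38 mm wide from 92 to 110 mm (overall height 110 mm), flat badge on top. 0.13 to 0.25 kg, centre of mass near mid height. Origin at the centre of its underside, z along its axis to the cap. Seated, its underside is 12 mm above the table.
- flask_mid (a point): The flask's middle: on its axis, 55 mm above its underside.
- spare: Bystander: a second flask of the same shape in the plain stand without clamp. Origin at the centre of its underside.
- stand: Fixed plain stand for the spare flask: base 90 x 90 mm with the same nest block, 42 mm tall, no clamp. Origin on the table under the bore.
- mug: Bystander: white ceramic mug, 80 mm in diameter, 95 mm tall, handle to its +y. Origin at the centre of its underside.
- tape: Bystander: yellow roll of tape lying flat, 72 mm outside diameter, 24 mm tall. Origin at the centre of its underside.
Things that resemble listed ones, but are neither listed nor needed, are in the scene too. What is shaped like the flask but blue or red is not meant.

How it is judged:
By the outcome, as a careful person would: the job done as asked, in the order asked, and still so for the second after the job is handed in, while the arm keeps its last pose, push and grip.
It also fails if it takes over 72 s, if anything falls off the work surface, if the arm or the gripper's body presses on something with over 40 N, if the wrist force passes 120 N, or if a joint passes its speed limit or range.

## Working session

There is one attempt and no reset: what is moved stays moved. The work goes in short steps, Python scripts to look and compute and a shell command to move; the robot and the scene stay as the last step left them, time stands still between calls to the robot, and variables do not carry over. Pictures are saved under pics/ and viewed, and the job is handed in when it is done.

```bash
ls; mkdir -p pics; cat > h.py <<'E'
from workcell import ctrl
import numpy as np, cv2
from scipy.spatial.transform import Rotation as R
def w(pic,p):
    r=R.from_rotvec(np.ravel(pic["rvec"])); return r.inv().apply(np.ravel(p)-np.ravel(pic["tvec"]))
def proj(pic,P):
    return cv2.projectPoints(np.array(P,float).reshape(-1,3),np.array(pic["rvec"],float),np.array(pic["tvec"],float),np.array(pic["camera_matrix"],float),None)[0].reshape(-1,2)
def save(pic,n): cv2.imwrite(f"pics/{n}.png",cv2.cvtColor(pic["pixels"],cv2.COLOR_RGB2BGR))
E
python3 - <<'E'
from h import *
np.set_printoptions(precision=1,suppress=True)
o=ctrl.get_obs(); print(o)
for n in ("scene","top"):
    p=ctrl.get_image(n); save(p,n+"0")
    for q in ("nest","clamp_hinge","clamp_knob","flask","stand","spare","mug","tape"):
        for d in ctrl.spot_point(p,q)[:4]:
            print(n,q,round(d["score"],2),w(p,d["position"]),proj(p,w(p,d["position"]))[0])
E
```

```text
pics
{'t': 0.0, 'qpos': array([ 1.3,  0.4,  1.6,  0. ,  1.1, -0. ]), 'qvel': array([-0.,  0., -0.,  0., -0.,  0.]), 'joint_torque': array([  0. , -54.5, -27.4,   0.1,   0. ,  -0. ]), 'ee_pos': array([161.6, 603.2, 229.9]), 'orientation': array([ 2.5,  1.9, -0. ]), 'ft_force': array([ 0.7, -0.5, -0. ]), 'moment': array([0., 0., 0.]), 'width': 87.9924992290484}
scene nest 0.66 [515.8 118.3  -3.2] [309.  255.1]
scene clamp_hinge 0.95 [505.3 199.3 139.4] [345.4 246.1]
scene clamp_knob 0.71 [497.2 232.  277.7] [373.9 220.1]
scene clamp_knob 0.36 [ 568.  -194.3   -3.3] [218.4 196.1]
scene flask 0.94 [541.  -23.2   4.4] [265.3 225.7]
scene flask 0.86 [635.6 111.5  -0.4] [275.1 281.5]
scene flask 0.67 [520.3 120.   13.3] [309.1 253.6]
scene stand 0.83 [ 569.7 -193.9    0.1] [217.9 195.8]
scene stand 0.29 [ 567.8 -194.1    8.2] [218.2 193.8]
scene spare 0.92 [ 570.1 -196.3   11.8] [217.  193.1]
scene mug 0.9 [754.3 -23.1   0.8] [205.3 274.5]
scene tape 0.84 [ 544.9 -377.    -1.4] [186.9 157.6]
top nest 0.68 [515.1 116.6   3.9] [181.5 220.3]
top clamp_hinge 0.79 [504.4 199.9 143.2] [132.5 221.8]
top clamp_knob 0.8 [492.9 232.8 279.7] [ 95.7 224. ]
top flask 0.88 [386.9 194.3   1.6] [149.2 273. ]
top flask 0.87 [635.4 110.    1.1] [185.1 172.4]
top flask 0.79 [542.2 -22.4  -2.3] [237.8 209.3]
top flask 0.56 [515.4 118.5  12.4] [180.1 220. ]
top stand 0.9 [ 564.8 -192.    -3. ] [305.8 199.8]
top spare 0.78 [ 568.6 -188.5   10.9] [304.8 197.8]
top mug 0.61 [753.3 -25.8   0.5] [239.2 126.2]
top tape 0.59 [ 539.2 -380.8   -0.9] [382.1 209.6]
top tape 0.37 [493.8 231.8 278.1] [ 96.6 223.6]
```

View pics/scene0.png

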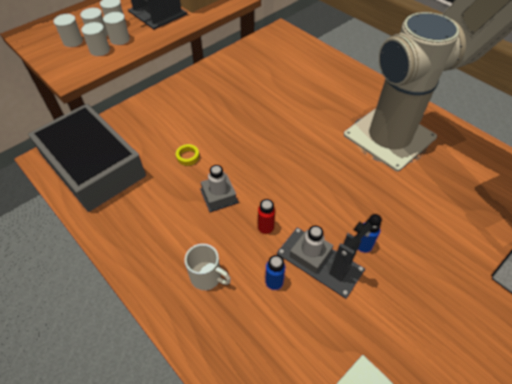

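View pics/top0.png

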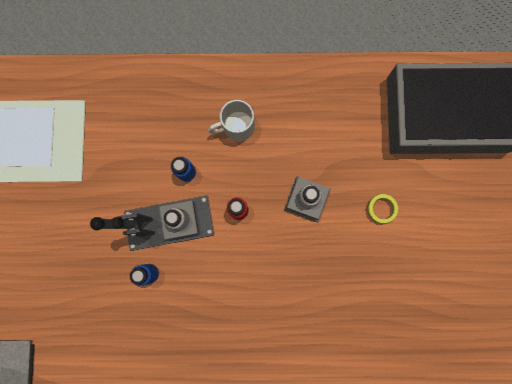

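The scene view shows the clamp fixture with the grey flask at about (310,245) and its arm leaning back, with the knob at (374,219). Blue and red look-alikes are nearby, and the spare stand is at (217,190). In the top view the nest is at (180,220) and the knob at (96,224). Next I'll refine the yaw with an overlay.

```bash
cat >> h.py <<'E'
def nestpts(x,y,yaw,P):
    return R.from_euler('z',yaw).apply(np.array(P,float))+[x,y,0]
E
python3 - <<'E'
from h import *
np.set_printoptions(precision=1,suppress=True)
S={}
for n in ("scene","top"):
    p=ctrl.get_image(n); S[n]=p
    for q in ("clamp_hinge","clamp_knob","nest","flask"):
        for d in ctrl.spot_point(p,q)[:4]: print(n,q,round(d["score"],2),w(p,d["position"]))
x,y,yaw=515.5,118,0.135
q=1.82
for n,p in S.items():
    s=4; c=proj(p,[515,150,80])[0]
    im=cv2.cvtColor(cv2.resize(p["pixels"],None,fx=s,fy=s,interpolation=cv2.INTER_CUBIC),cv2.COLOR_RGB2BGR)
    def poly(P,col,cl=True):
        a=proj(p,nestpts(x,y,yaw,P)); cv2.polylines(im,[np.int32((a+.5)*s-.5)],cl,col,1)
    b=40
    poly([[-b,-b,42],[b,-b,42],[b,b,42],[-b,b,42]],(0,255,0))
    poly([[-21,67,158],[21,67,158],[21,103,158],[-21,103,158]],(0,255,255))
    t=np.linspace(0,6.28,40)
    poly(np.c_[19*np.cos(t),19*np.sin(t),122+0*t],(0,0,255))
    poly([[0,85,142],[0,85-140*np.cos(q),142+140*np.sin(q)]],(255,0,255),False)
    for yy in (-65,145): pass
    poly([[-50,-50,8],[50,-50,8]],(255,255,0),False)
    poly([[-50,-100,8],[-50,150,8]],(255,255,0),False);poly([[50,-100,8],[50,150,8]],(255,255,0),False)
    cx,cy=np.int32(c*s); cv2.imwrite(f"pics/ov_{n}.png",im[max(0,cy-300):cy+300,max(0,cx-400):cx+400])
E
```

```text
scene clamp_hinge 0.6 [502.5 203.2 141.9]
scene clamp_knob 0.98 [498.  233.1 277.3]
scene nest 0.57 [517.2 121.8  -0.8]
scene nest 0.42 [ 569.6 -194.5   -1.8]
scene flask 0.73 [385.9 195.1  -1.8]
scene flask 0.72 [638.8 111.5  -0.1]
scene flask 0.66 [537.4 -24.    6.9]
scene flask 0.6 [516.  120.4  12.6]
top clamp_hinge 0.94 [505.  202.2 141.2]
top clamp_knob 0.95 [493.1 229.8 277.6]
top nest 0.86 [517.6 117.9   2.3]
top flask 0.89 [384.9 193.8  -1.4]
top flask 0.85 [633.7 110.3  -1.1]
top flask 0.71 [515.7 117.2  13.7]
top flask 0.66 [537.6 -23.8  -2.1]
```

View pics/ov_scene.png

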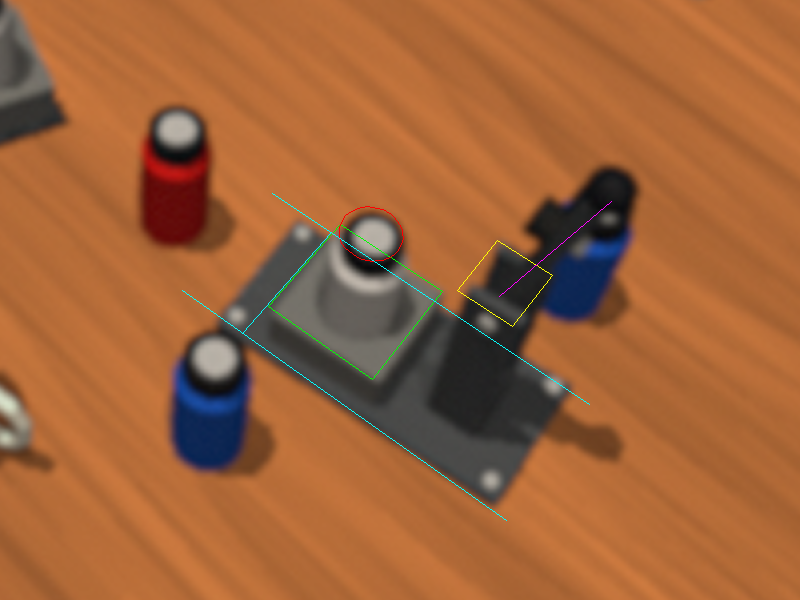

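View pics/ov_top.png

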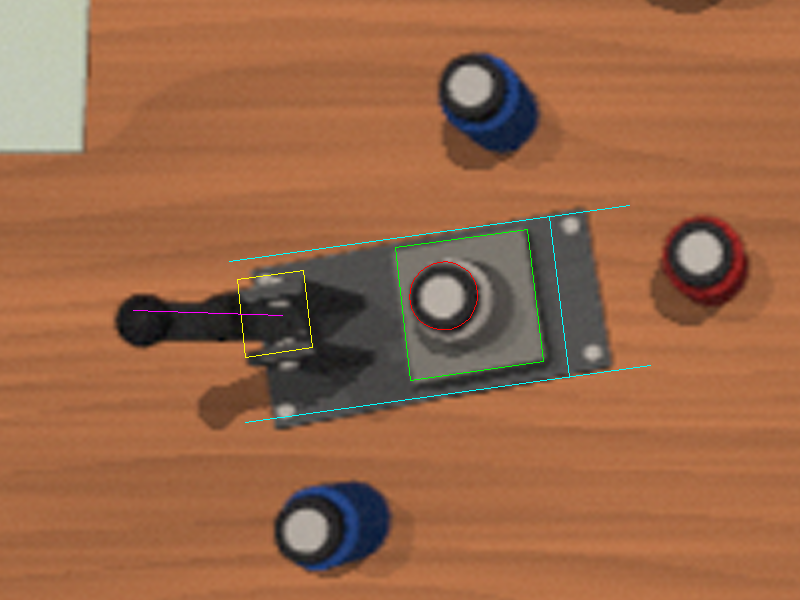

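The overlay fits well, but the yaw looks about 0.03 too small. I'll fit it from pixels (base corners, cap and ball).

```bash
python3 - <<'E'
from h import *
from scipy.optimize import least_squares
np.set_printoptions(precision=3,suppress=True)
S={n:ctrl.get_image(n) for n in ("scene","top")}
def full(n,pts):
    c=np.int32(proj(S[n],[515,150,80])[0]*4); off=np.array([max(0,c[0]-400),max(0,c[1]-300)])
    return (np.array(pts,float)+off+.5)/4-.5
# order: cap centre, knob, base corners(x,-),( -x,-),(-x,+),(+x,+)
obs={"top":full("top",[[443,297],[142,320],[586,207],[611,366],[276,428]]),
     "scene":full("scene",[[372,235],[613,190],[222,323],[298,219],[572,381],[495,504]])}
def model(v,n):
    x,y,yaw,q,y0,dz=v
    P=[[0,0,122],[0,85-140*np.cos(q),142+140*np.sin(q)],[50,y0,8],[-50,y0,8],[-50,y0+210,8],[50,y0+210,8]]
    a=proj(S[n],nestpts(x,y,yaw,P))
    return a[:5] if n=="top" else a
f=lambda v: np.concatenate([(model(v,n)-obs[n]).ravel() for n in S])
r=least_squares(f,[515,118,.15,1.82,-75,0],loss="soft_l1",x_scale=[1,1,.01,.01,1,1])
print(r.x); print(f(r.x).reshape(-1,2))
x,y,yaw,q=r.x[:4]
for a in (q,1.8,1.57,1.2,.8,.4,0): print(a,nestpts(x,y,yaw,[[0,85-140*np.cos(a),142+140*np.sin(a)]]))
o=ctrl.get_obs(); print(R.from_rotvec(o["orientation"]).as_matrix(),o["ee_pos"],o["t"])
E
```

```text
[515.476 118.612   0.181   1.793 -74.145   0.   ]
[[ 0.001 -0.161]
 [-0.285 -0.081]
 [-1.973 -1.062]
 [-0.169 -0.828]
 [ 0.06   0.457]
 [ 0.167 -0.548]
 [-0.104 -0.259]
 [-0.306  0.044]
 [-0.832 -0.192]
 [-0.096 -0.163]
 [-0.772  0.348]]
1.793335135759303 [[494.556 232.607 278.548]]
1.8 [[494.392 233.502 278.339]]
1.57 [[500.154 202.106 282.   ]]
1.2 [[509.291 152.319 272.485]]
0.8 [[517.74  106.279 242.43 ]]
0.4 [[523.409  75.385 196.519]]
0 [[525.404  64.515 142.   ]]
[[ 0.259  0.966  0.   ]
 [ 0.966 -0.259 -0.   ]
 [-0.     0.    -1.   ]] [161.757 603.696 230.669] 1.5
```

```bash
python3 -m handwheel '[[[0,0,0.113],[0,0,-10],1],[[0,0,0.113],[0,0,-10],1],[[0,0,0.113],[0,0,-10],1],[[0,0,0.113],[0,0,-10],1],[[0,0,0.113],[0,0,-10],1],[[0,0,0.113],[0,0,-10],1],[[0,0,0.113],[0,0,-10],1],[[0,0,0.113],[0,0,-10],1],[[0,0,0.113],[0,0,-10],1],[[0,0,0.113],[0,0,-10],1]]'
cat > st.py <<'E'
from h import *
import sys
np.set_printoptions(precision=3,suppress=True)
o=ctrl.get_obs(); M=R.from_rotvec(o["orientation"]).as_matrix()
print("t",round(o["t"],2),"p",o["ee_pos"],"w",round(o["width"],1),"F",o["ft_force"],"q",o["qpos"])
xa=M[:,0]; print("x az",np.arctan2(xa[1],xa[0]),"z",M[:,2])
if len(sys.argv)>3:
    t=np.array([float(v) for v in sys.argv[1:4]]); print("tool delta",M.T@(t-o["ee_pos"]))
E
python3 st.py 495 232 325
```

```text
t: 2.33
ee_pos: [161.2, 601.9, 331.8]
orientation: [3.129, 0.2, -0.004]
ft_force: [-0.0, 0.4, 0.5]
width: 87.4
t 2.33 p [161.168 601.886 331.763] w 87.4 F [-0.018  0.359  0.453] q [1.29  0.329 1.529 0.    1.29  1.162]
x az 0.1279068846217657 z [-0.002 -0.007 -1.   ]
tool delta [283.94  409.402   8.55 ]
```

```bash
python3 -m handwheel '[[[0,0,-0.047],[22,32,0],1],[[0,0,0],[22,32,0],1],[[0,0,0],[22,32,0],1],[[0,0,0],[22,32,0],1],[[0,0,0],[22,32,0],1],[[0,0,0],[22,32,0],1],[[0,0,0],[22,32,0],1],[[0,0,0],[22,32,0],1],[[0,0,0],[22,32,0],1],[[0,0,0],[22,32,0],1]]'
python3 st.py 495 232 325
```

```text
t: 3.17
ee_pos: [435.7, 316.8, 335.9]
orientation: [-3.126, -0.276, -0.003]
ft_force: [-0.1, 0.9, -0.0]
width: 87.8
t 3.17 p [435.723 316.839 335.878] w 87.8 F [-0.095  0.881 -0.02 ] q [0.606 0.184 1.712 0.002 1.242 0.429]
x az 0.17629416333011388 z [ 0.001  0.003 -1.   ]
tool delta [43.457 93.953 10.68 ]
```

```bash
python3 -m handwheel '[[[0,0,0],[9,20,0],1],[[0,0,0],[9,20,0],1],[[0,0,0],[9,20,0],1],[[0,0,0],[9,20,0],1],[[0,0,0],[7,14,0],1],[[0,0,0],[0,0,0],1],[[0,0,0],[0,0,0],1],[[0,0,0],[0,0,0],1],[[0,0,0],[0,0,0],1],[[0,0,0],[0,0,0],1]]'
python3 st.py 494.6 232.6 268
python3 - <<'E'
from h import *
for n in ("scene","top"):
    p=ctrl.get_image(n); c=np.int32(proj(p,[500,180,200])[0])
    im=p["pixels"][max(0,c[1]-75):c[1]+75,max(0,c[0]-100):c[0]+100]
    p={"pixels":cv2.resize(im,None,fx=4,fy=4,interpolation=cv2.INTER_CUBIC)}; save(p,n+"1")
E
```

```text
t: 4.0
ee_pos: [500.8, 221.7, 336.4]
orientation: [-3.128, -0.262, -0.006]
ft_force: [0.4, 0.3, -0.2]
width: 87.9
t 4.0 p [500.848 221.69  336.38 ] w 87.9 F [ 0.434  0.321 -0.165] q [0.394 0.197 1.694 0.002 1.245 0.226]
x az 0.16705262866760337 z [ 0.004  0.003 -1.   ]
tool delta [ -4.634 -11.618  68.392]
```

View pics/scene1.png

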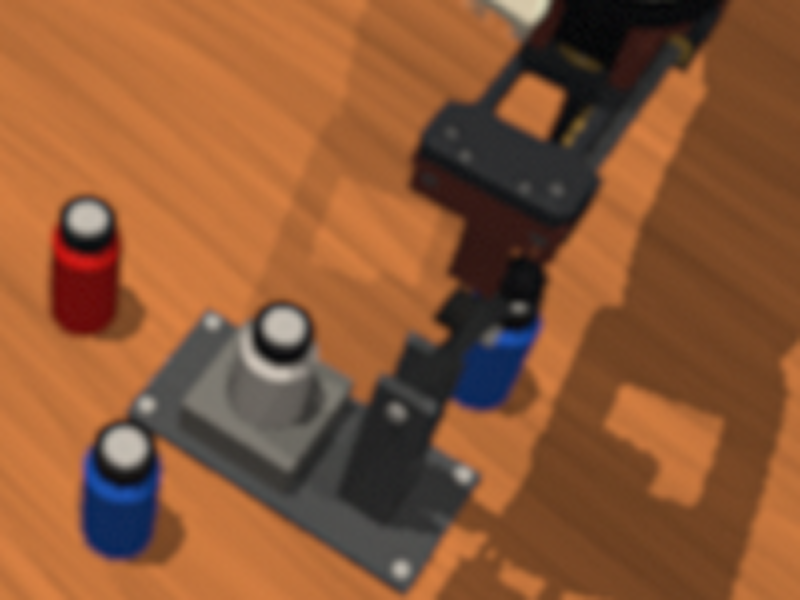

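View pics/top1.png

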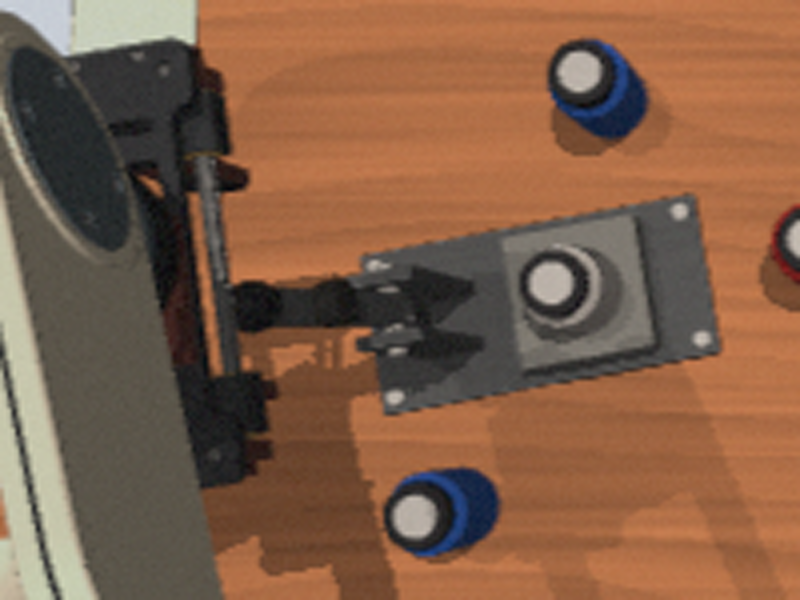

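The gripper is above the knob and straddles it (ball at (255,305) in the top crop). Now descending.

```bash
python3 -m handwheel '[[[0,0,0.008],[-4,-10,0],1],[[0,0,0],[0,0,0],1],[[0,0,0],[0,0,12],1],[[0,0,0],[0,0,12],1],[[0,0,0],[0,0,12],1],[[0,0,0],[0,0,10],1],[[0,0,0],[0,0,6],1],[[0,0,0],[0,0,0],1],[[0,0,0],[0,0,0],1],[[0,0,0],[0,0,0],1]]'
python3 st.py 494.6 232.6 268
```

```text
t: 4.93
ee_pos: [494.3, 232.3, 278.9]
orientation: [-3.129, -0.259, -0.006]
ft_force: [-0.3, 0.1, -0.6]
width: 87.8
t 4.93 p [494.349 232.268 278.856] w 87.8 F [-0.328  0.146 -0.602] q [0.417 0.251 1.762 0.001 1.125 0.252]
x az 0.1650601809074631 z [ 0.003  0.002 -1.   ]
tool delta [ 0.261 -0.267 10.858]
```

```bash
python3 -m handwheel '[[[0,0,-0.01],[0,0,8],1],[[0,0,0],[0,0,2],1],[[0,0,0],[0,0,0],0.2],[[0,0,0],[0,0,0],0],[[0,0,0],[0,0,0],0],[[0,0,0],[0,0,0],0],[[0,0,0],[0,0,0],0],[[0,0,0],[0,0,0],0],[[0,0,0],[0,0,0],0],[[0,0,0],[0,0,0],0]]'
python3 st.py 494.6 232.6 268
```

```text
t: 5.77
ee_pos: [495.8, 232.7, 270.2]
orientation: [-3.126, -0.276, -0.013]
ft_force: [-0.5, -0.0, -0.2]
width: 37.9
t 5.77 p [495.83  232.736 270.207] w 37.9 F [-0.523 -0.016 -0.231] q [0.417 0.26  1.771 0.001 1.102 0.24 ]
x az 0.17605270092846723 z [ 0.008  0.004 -1.   ]
tool delta [-1.253 -0.075  2.197]
```

```bash
python3 -m handwheel '[[[0,0,0],[0,0,0],0],[[0,0,0],[0,0,0],0],[[0,0,0],[0,0,0],0],[[0,0,0],[0,0,0],0],[[0,0,0],[0,0,0],0],[[0,0,0],[0,0,0],0],[[0,0,0],[0,0,0],0],[[0,0,0],[0,0,0],0],[[0,0,0],[0,0,0],0],[[0,0,0],[0,0,0],0]]'
python3 st.py 494.6 232.6 268
```

```text
t: 6.6
ee_pos: [495.0, 232.6, 270.2]
orientation: [-3.126, -0.276, -0.01]
ft_force: [0.1, -0.1, 0.9]
width: 24.1
t 6.6 p [494.959 232.609 270.241] w 24.1 F [ 0.139 -0.123  0.855] q [0.417 0.26  1.771 0.001 1.104 0.24 ]
x az 0.17598619085905465 z [ 0.006  0.004 -1.   ]
tool delta [-0.369 -0.048  2.239]
```

Pinched (24 mm). I'll work out the arc increments.

```bash
cat > arc.py <<'E'
from h import *
import sys
# TCP ref at q0
P0=np.array([495.0,232.6,270.2]); q0=1.793; yaw=0.176
o=ctrl.get_obs(); p=o["ee_pos"]; M=R.from_rotvec(o["orientation"]).as_matrix()
d=R.from_euler('z',-yaw).apply(p-P0)
y=140*np.cos(q0)*-1+d[1]; z=140*np.sin(q0)+d[2]
q=np.arctan2(z,-y); r=np.hypot(y,z)
print("t %.2f q %.3f r err %.1f xerr %.1f w %.1f F"%(o["t"],q,r-140,d[0],o["width"]),np.round(o["ft_force"],1),"z",np.round(M[:,2],3),"x",np.round(M[:,0],3))
if len(sys.argv)>1:
    qe=float(sys.argv[1]); n=int(sys.argv[2]); 
    pos=lambda a:P0+R.from_euler('z',yaw).apply([0,-140*np.cos(a)+140*np.cos(q0),140*np.sin(a)-140*np.sin(q0)])
    prev=p; 
    for a in np.linspace(q,qe,n+1)[1:]:
        print(np.round(M.T@(pos(a)-prev),1)); prev=pos(a)
    # level correction rotvec in tool frame
    T=R.from_matrix(np.column_stack([[np.cos(yaw),np.sin(yaw),0],[np.sin(yaw),-np.cos(yaw),0],[0,0,-1]]))
    print("rotcorr",np.round((R.from_matrix(M).inv()*T).as_rotvec(),3))
E
python3 arc.py 1.2 9
```

```text
t 6.60 q 1.793 r err 0.0 xerr -0.0 w 24.1 F [ 0.1 -0.1  0.9] z [ 0.006  0.004 -1.   ] x [0.985 0.175 0.006]
[ 0.   9.1 -1.7]
[ 0.   9.2 -1.2]
[ 0.   9.2 -0.6]
[-0.   9.2  0.1]
[-0.   9.2  0.7]
[-0.   9.1  1.3]
[-0.   9.   1.9]
[-0.   8.9  2.5]
[-0.   8.7  3. ]
rotcorr [-0.003 -0.006 -0.   ]
```

```bash
python3 -m handwheel '[[[-0.003,-0.006,0],[0,9,-1.7],0],[[0,0,0],[0,9,-1.2],0],[[0,0,0],[0,9,-0.6],0],[[0,0,0],[0,9,0],0],[[0,0,0],[0,9,0.7],0],[[0,0,0],[0,9,1.3],0],[[0,0,0],[0,9,2],0],[[0,0,0],[0,9,2.5],0],[[0,0,0],[0,0,0],0],[[0,0,0],[0,0,0],0]]'
python3 arc.py 0.7 9
```

```text
t: 7.43
ee_pos: [509.3, 153.6, 265.3]
orientation: [-3.128, -0.273, -0.0]
ft_force: [0.7, 2.7, -3.8]
width: 24.4
t 7.43 q 1.211 r err 0.6 xerr 0.2 w 24.4 F [ 0.7  2.7 -3.8] z [ 0.     0.001 -1.   ] x [0.985 0.173 0.   ]
[-0.2  7.1  3.6]
[0.  7.2 3.4]
[0.  7.  3.8]
[0.  6.8 4.2]
[0.  6.5 4.6]
[0.  6.2 4.9]
[0.  5.9 5.3]
[0.  5.6 5.6]
[0.  5.3 5.9]
rotcorr [-0.001 -0.    -0.002]
```

Following nicely, with small forces. Continuing.

```bash
python3 -m handwheel '[[[0,0,0],[0,7,3.6],0],[[0,0,0],[0,7,3.4],0],[[0,0,0],[0,7,3.8],0],[[0,0,0],[0,6.8,4.2],0],[[0,0,0],[0,6.5,4.6],0],[[0,0,0],[0,6.2,5],0],[[0,0,0],[0,6,5.3],0],[[0,0,0],[0,5.6,5.6],0],[[0,0,0],[0,0,0],0],[[0,0,0],[0,0,0],0]]'
python3 arc.py 0.3 8
```

```text
t: 8.27
ee_pos: [519.7, 96.4, 226.6]
orientation: [-3.129, -0.274, -0.002]
ft_force: [0.4, 0.5, -0.4]
width: 24.5
t 8.27 q 0.713 r err 2.1 xerr 0.5 w 24.5 F [ 0.4  0.5 -0.4] z [ 0.001  0.    -1.   ] x [0.985 0.174 0.001]
[-0.5  3.   7. ]
[-0.   4.3  5.8]
[-0.  4.  6.]
[-0.   3.7  6.2]
[-0.   3.3  6.4]
[-0.   3.   6.6]
[-0.   2.7  6.7]
[-0.   2.3  6.8]
rotcorr [-0.    -0.001 -0.001]
```

```bash
python3 -m handwheel '[[[0,0,0],[-0.3,3.5,6.4],0],[[0,0,0],[0,4.2,5.8],0],[[0,0,0],[0,4,6],0],[[0,0,0],[0,3.7,6.2],0],[[0,0,0],[0,3.3,6.4],0],[[0,0,0],[0,3,6.6],0],[[0,0,0],[0,2.7,6.7],0],[[0,0,0],[0,0,0],0],[[0,0,0],[0,0,0],0],[[0,0,0],[0,0,0],0]]'
python3 arc.py 0.0 6
```

```text
t: 9.1
ee_pos: [524.7, 69.2, 178.3]
orientation: [3.128, 0.275, 0.003]
ft_force: [0.2, -1.4, 0.1]
width: 24.9
t 9.10 q 0.319 r err 2.4 xerr 0.6 w 24.9 F [ 0.2 -1.4  0.1] z [ 0.002 -0.001 -1.   ] x [0.985 0.175 0.002]
[-0.7 -0.1  7.9]
[-0.   1.7  7.2]
[-0.   1.4  7.3]
[-0.   1.   7.4]
[-0.   0.6  7.4]
[-0.   0.2  7.4]
rotcorr [ 0.002 -0.002 -0.   ]
```

```bash
python3 -m handwheel '[[[0,0,0],[0,1.2,7],0],[[0,0,0],[0,1.2,7],0],[[0,0,0],[0,1,7],0],[[0,0,0],[0,0.7,7],0],[[0,0,0],[0,0.4,6],0],[[0,0,0],[0,0.2,3],0],[[0,0,0],[0,0,0],0],[[0,0,0],[0,0,0],0],[[0,0,0],[0,0,0],0],[[0,0,0],[0,0,0],0]]'
python3 arc.py 0.0 4
```

```text
t: 9.93
ee_pos: [525.7, 63.3, 138.0]
orientation: [3.126, 0.277, 0.003]
ft_force: [0.7, -2.5, -1.4]
width: 24.5
t 9.93 q 0.031 r err 1.3 xerr 0.6 w 24.5 F [ 0.7 -2.5 -1.4] z [ 0.002 -0.003 -1.   ] x [0.984 0.176 0.001]
[-0.6 -1.2  1.1]
[-0.   0.   1.1]
[-0.   0.   1.1]
[-0.   0.   1.1]
rotcorr [ 0.004 -0.001  0.001]
```

```bash
python3 -m handwheel '[[[0.003,0,0],[0,-1,1],0],[[0,0,0],[0,0,1],0],[[0,0,0],[0,0,1],0],[[0,0,0],[0,0,1],0],[[0,0,0],[0,0,1],0],[[0,0,0],[0,0,1],0],[[0,0,0],[0,0,0],0],[[0,0,0],[0,0,0],0],[[0,0,0],[0,0,0],0],[[0,0,0],[0,0,0],0]]'
python3 arc.py 0.0 2
```

```text
t: 10.77
ee_pos: [525.8, 63.6, 133.7]
orientation: [3.127, 0.279, 0.004]
ft_force: [0.8, -2.8, 1.3]
width: 24.6
t 10.77 q 0.000 r err 0.9 xerr 0.7 w 24.6 F [ 0.8 -2.8  1.3] z [ 0.003 -0.002 -1.   ] x [0.984 0.177 0.002]
[-0.7 -0.9  0. ]
[-0. -0.  0.]
rotcorr [ 0.002 -0.002  0.002]
```

```bash
python3 - <<'E'
from h import *
for n in ("scene","top"):
    p=ctrl.get_image(n); c=np.int32(proj(p,[520,110,130])[0])
    im=p["pixels"][max(0,c[1]-75):c[1]+75,max(0,c[0]-100):c[0]+100]
    p={"pixels":cv2.resize(im,None,fx=4,fy=4,interpolation=cv2.INTER_CUBIC)}; save(p,n+"2")
E
```

```text
(no output)
```

View pics/scene2.png

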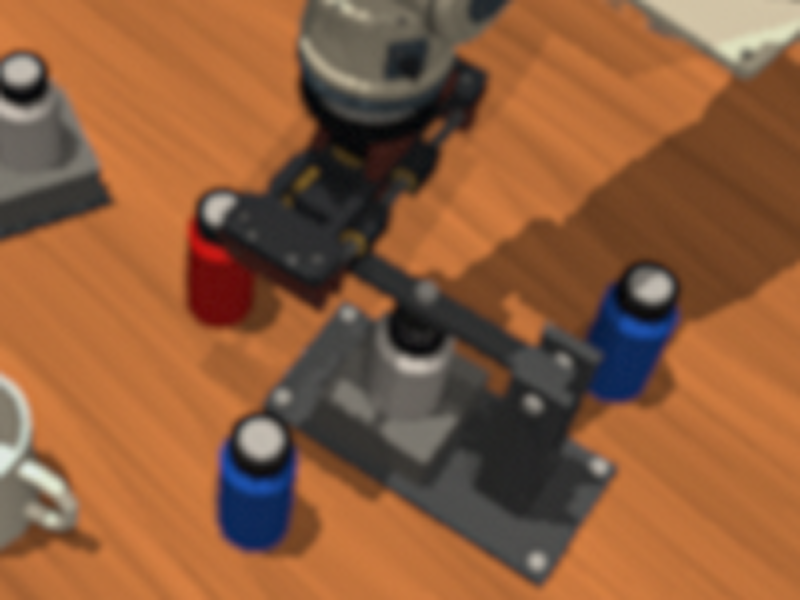

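The arm is level over the cap. I'll press slowly until contact force shows.

```bash
python3 -m handwheel '[[[0,0,0],[-0.5,-1,0.7],0],[[0,0,0],[0,0,0.7],0],[[0,0,0],[0,0,0.7],0],[[0,0,0],[0,0,0.7],0],[[0,0,0],[0,0,0.7],0],[[0,0,0],[0,0,0],0],[[0,0,0],[0,0,0],0],[[0,0,0],[0,0,0],0],[[0,0,0],[0,0,0],0],[[0,0,0],[0,0,0],0]]'
python3 arc.py 0.0 1
```

```text
t: 11.7
ee_pos: [525.7, 63.7, 133.6]
orientation: [3.126, 0.277, 0.006]
ft_force: [-0.4, -2.8, 1.6]
width: 24.8
t 11.70 q -0.000 r err 0.9 xerr 0.7 w 24.8 F [-0.4 -2.8  1.6] z [ 0.004 -0.003 -1.   ] x [0.984 0.176 0.004]
[-0.7 -0.9 -0.1]
rotcorr [ 0.004 -0.004  0.001]
```

```bash
python3 -m handwheel '[[[0.003,-0.003,0],[0,0,0],0],[[0,0,0],[0,0,2],0],[[0,0,0],[0,0,2],0],[[0,0,0],[0,0,2],0],[[0,0,0],[0,0,2],0],[[0,0,0],[0,0,2],0],[[0,0,0],[0,0,2],0],[[0,0,0],[0,0,2],0],[[0,0,0],[0,0,2],0],[[0,0,0],[0,0,2],0]]'
python3 arc.py 0.0 1
```

```text
t: 12.53
ee_pos: [525.8, 63.8, 132.6]
orientation: [-3.129, -0.281, -0.0]
ft_force: [-8.5, -4.0, 23.2]
width: 24.6
t 12.53 q -0.007 r err 0.8 xerr 0.8 w 24.6 F [-8.5 -4.  23.2] z [ 0.  0. -1.] x [0.984 0.178 0.   ]
[-0.8 -0.8 -1. ]
rotcorr [-0.    -0.     0.003]
```

Contact is confirmed (23 N upward, no travel). I'll hold gently for more than 1 s.

```bash
for i in 1; do python3 -m handwheel '[[[0,0,0],[0,0,0.7],0],[[0,0,0],[0,0,0.7],0],[[0,0,0],[0,0,0.7],0],[[0,0,0],[0,0,0.7],0],[[0,0,0],[0,0,0.7],0],[[0,0,0],[0,0,0.7],0],[[0,0,0],[0,0,0.7],0],[[0,0,0],[0,0,0.7],0],[[0,0,0],[0,0,0.7],0],[[0,0,0],[0,0,0.7],0]]'; done
python3 -m handwheel '[[[0,0,0],[0,0,0.7],0],[[0,0,0],[0,0,0.7],0],[[0,0,0],[0,0,0.7],0],[[0,0,0],[0,0,0.7],0],[[0,0,0],[0,0,0.7],0],[[0,0,0],[0,0,0.7],0],[[0,0,0],[0,0,0.7],0],[[0,0,0],[0,0,0.7],0],[[0,0,0],[0,0,0.7],0],[[0,0,0],[0,0,0.7],0]]'
python3 arc.py 0.5 9
```

```text
t: 13.37
ee_pos: [525.8, 63.8, 132.8]
orientation: [-3.128, -0.283, 0.0]
ft_force: [-3.9, -3.4, 11.5]
width: 24.6
t: 14.2
ee_pos: [525.7, 63.8, 132.8]
orientation: [-3.127, -0.284, 0.002]
ft_force: [-3.8, -2.8, 12.6]
width: 24.2
t 14.20 q -0.006 r err 0.7 xerr 0.7 w 24.2 F [-3.8 -2.8 12.6] z [-0.001  0.002 -1.   ] x [ 0.984  0.18  -0.001]
[-0.7 -0.9 -7.9]
[-0.  -0.6 -7.8]
[-0.  -1.1 -7.8]
[-0.  -1.5 -7.7]
[ 0.  -1.9 -7.6]
[ 0.  -2.4 -7.5]
[ 0.  -2.8 -7.4]
[ 0.  -3.2 -7.2]
[ 0.  -3.6 -7. ]
rotcorr [-0.002  0.001  0.005]
```

The pad has rested on the cap for about 2.4 s or more. Swinging back.

```bash
python3 -m handwheel '[[[0,0,0.004],[-0.4,-0.5,-7.8],0],[[0,0,0],[0,-0.6,-7.8],0],[[0,0,0],[0,-1,-7.8],0],[[0,0,0],[0,-1.5,-7.7],0],[[0,0,0],[0,-1.9,-7.6],0],[[0,0,0],[0,-2.4,-7.5],0],[[0,0,0],[0,-2.8,-7.4],0],[[0,0,0],[0,-3.2,-7.2],0],[[0,0,0],[0,0,0],0],[[0,0,0],[0,0,0],0]]'
python3 arc.py 1.1 10
```

```text
t: 15.03
ee_pos: [522.7, 80.1, 197.6]
orientation: [-3.126, -0.279, 0.002]
ft_force: [1.0, -1.7, -2.6]
width: 24.4
t 15.03 q 0.476 r err -0.4 xerr 0.6 w 24.4 F [ 1.  -1.7 -2.6] z [-0.002  0.003 -1.   ] x [ 0.984  0.177 -0.001]
[-0.6 -3.9 -7.8]
[ 0.  -4.7 -7.3]
[ 0.  -5.2 -7. ]
[ 0.  -5.6 -6.7]
[ 0.  -6.  -6.3]
[ 0.  -6.4 -5.9]
[ 0.  -6.8 -5.5]
[ 0.  -7.1 -5.1]
[ 0.  -7.4 -4.6]
[ 0.  -7.7 -4.2]
rotcorr [-0.004  0.001  0.002]
```

```bash
python3 -m handwheel '[[[-0.003,0,0],[-0.3,-4,-7.8],0],[[0,0,0],[0,-4.7,-7.3],0],[[0,0,0],[0,-5.2,-7],0],[[0,0,0],[0,-5.6,-6.7],0],[[0,0,0],[0,-6,-6.3],0],[[0,0,0],[0,-6.4,-5.9],0],[[0,0,0],[0,-6.8,-5.5],0],[[0,0,0],[0,-7,-5],0],[[0,0,0],[0,-7.4,-4.6],0],[[0,0,0],[0,0,0],0]]'
python3 arc.py 1.7 10
```

```text
t: 15.87
ee_pos: [512.1, 138.4, 258.1]
orientation: [-3.127, -0.279, 0.001]
ft_force: [1.6, 1.0, -1.7]
width: 24.4
t 15.87 q 1.090 r err 0.4 xerr 0.3 w 24.4 F [ 1.6  1.  -1.7] z [-0.001  0.002 -1.   ] x [ 0.984  0.177 -0.   ]
[-0.3 -7.9 -3.3]
[ 0.  -7.9 -3.2]
[ 0.  -8.1 -2.7]
[ 0.  -8.2 -2.2]
[ 0.  -8.4 -1.7]
[ 0.  -8.4 -1.2]
[ 0.  -8.5 -0.7]
[ 0.  -8.5 -0.2]
[ 0.  -8.5  0.3]
[ 0.  -8.5  0.9]
rotcorr [-0.002  0.     0.002]
```

```bash
python3 -m handwheel '[[[-0.002,0,0],[-0.2,-8,-3.3],0],[[0,0,0],[0,-8,-3.2],0],[[0,0,0],[0,-8,-2.7],0],[[0,0,0],[0,-8.2,-2.2],0],[[0,0,0],[0,-8.4,-1.7],0],[[0,0,0],[0,-8.4,-1.2],0],[[0,0,0],[0,-8.5,-0.7],0],[[0,0,0],[0,-8.5,-0.2],0],[[0,0,0],[0,-8.5,0.3],0],[[0,0,0],[0,-8.5,0.9],0]]'
python3 arc.py 1.8 4
```

```text
t: 16.7
ee_pos: [496.1, 225.9, 274.2]
orientation: [3.125, 0.28, 0.001]
ft_force: [3.0, -0.7, -2.8]
width: 24.3
t 16.70 q 1.740 r err 2.6 xerr -0.1 w 24.3 F [ 3.  -0.7 -2.8] z [ 0.001 -0.004 -1.   ] x [0.984 0.177 0.   ]
[ 0.1 -1.6  2.9]
[ 0.  -2.1  0.4]
[ 0.  -2.   0.4]
[ 0.  -2.   0.5]
rotcorr [ 0.004 -0.     0.002]
```

```bash
python3 -m handwheel '[[[0.003,0,0],[0,-1,1],0],[[0,0,0],[0,0,0],0],[[0,0,0],[0,0,0],0],[[0,0,0],[0,0,0],0],[[0,0,0],[0,0,0],0.6],[[0,0,0],[0,0,0],1],[[0,0,0],[0,0,0],1],[[0,0,0],[0,0,0],1],[[0,0,0],[0,0,0],1],[[0,0,0],[0,0,0],1]]'
python3 arc.py 1.8 4
python3 -m handwheel '[[[0,0,0],[0,0,0],1],[[0,0,0],[0,0,0],1],[[0,0,0],[0,0,0],1],[[0,0,0],[0,0,0],1],[[0,0,0],[0,0,0],1],[[0,0,0],[0,0,-8],1],[[0,0,0],[0,0,-10],1],[[0,0,0],[0,0,-12],1],[[0,0,0],[0,0,-12],1],[[0,0,0],[0,0,-6],1]]'
python3 st.py 515.5 118.5 340
```

```text
t: 17.53
ee_pos: [493.8, 229.9, 273.0]
orientation: [-3.127, -0.281, 0.005]
ft_force: [-0.2, 0.5, 0.1]
width: 61.0
t 17.53 q 1.772 r err 2.2 xerr -1.6 w 61.0 F [-0.2  0.5  0.1] z [-0.003  0.001 -1.   ] x [ 0.984  0.178 -0.003]
[ 1.6 -0.5  2.3]
[ 0.  -1.   0.2]
[ 0.  -1.   0.2]
[ 0.  -1.   0.2]
rotcorr [-0.002  0.003  0.003]
t: 18.37
ee_pos: [493.3, 229.5, 324.2]
orientation: [-3.128, -0.281, 0.009]
ft_force: [0.3, -0.2, 0.1]
width: 87.7
t 18.37 p [493.342 229.475 324.212] w 87.7 F [ 0.312 -0.233  0.075] q [0.412 0.207 1.71  0.003 1.23  0.232]
x az 0.17904286804622202 z [-0.006  0.    -1.   ]
tool delta [  1.949 113.124 -15.966]
```

```bash
python3 -m handwheel '[[[0,0.005,0],[0.5,14,-3],1],[[0,0,0],[0.5,14,0],1],[[0,0,0],[0.5,14,0],1],[[0,0,0],[0,14,0],1],[[0,0,0],[0,14,0],1],[[0,0,0],[0,14,0],1],[[0,0,0],[0,14,0],1],[[0,0,0],[0,2,0],1],[[0,0,0],[0,0,0],1],[[0,0,0],[0,0,0],1]]'
python3 st.py 515.5 118.5 205
python3 - <<'E'
from h import *
np.set_printoptions(precision=1,suppress=True)
for n in ("scene","top"):
    p=ctrl.get_image(n); c=np.int32(proj(p,[510,150,150])[0])
    for q in ("flask","clamp_knob","flask_mid"):
        for d in ctrl.spot_point(p,q)[:5]: print(n,q,round(d["score"],2),w(p,d["position"]))
    im=p["pixels"][max(0,c[1]-75):c[1]+75,max(0,c[0]-100):c[0]+100]
    p={"pixels":cv2.resize(im,None,fx=4,fy=4,interpolation=cv2.INTER_CUBIC)}; save(p,n+"3")
E
```

```text
t: 19.2
ee_pos: [514.6, 121.1, 332.2]
orientation: [-3.128, -0.282, -0.012]
ft_force: [0.1, -0.6, -0.5]
width: 87.8
t 19.2 p [514.647 121.146 332.243] w 87.8 F [ 0.091 -0.572 -0.506] q [0.209 0.168 1.74  0.    1.225 0.029]
x az 0.1797919791740384 z [ 0.008  0.002 -1.   ]
tool delta [ -0.633   2.81  127.241]
scene flask 0.95 [517.9 119.4  12.2]
scene flask 0.8 [635.9 111.    2. ]
scene flask 0.75 [514.2 122.3  67.9]
scene flask 0.57 [537.4 -20.9   6. ]
scene flask 0.26 [ 567.4 -193.4    2.2]
scene clamp_knob 0.8 [497.  226.8 277.4]
scene flask_mid 0.95 [633.4 109.5  52.6]
scene flask_mid 0.95 [386.9 194.5  51.9]
scene flask_mid 0.58 [514.3 122.2  67.2]
top flask 0.93 [634.1 109.4   0.9]
top flask 0.87 [516.  117.1  15.7]
top flask 0.62 [384.5 192.6  -0.2]
top flask 0.61 [540.9 -21.5  -1.3]
top flask_mid 0.92 [517.1 119.9  69.3]
top flask_mid 0.87 [632.3 104.2  56.5]
top flask_mid 0.69 [540.  -23.7  55.7]
top flask_mid 0.61 [384.7 197.4  53.3]
```

View pics/scene3.png

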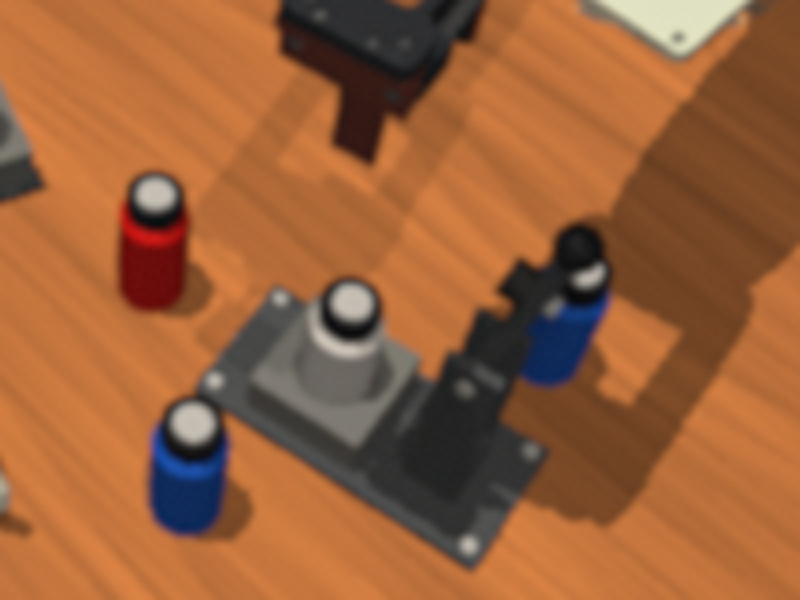

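View pics/top3.png

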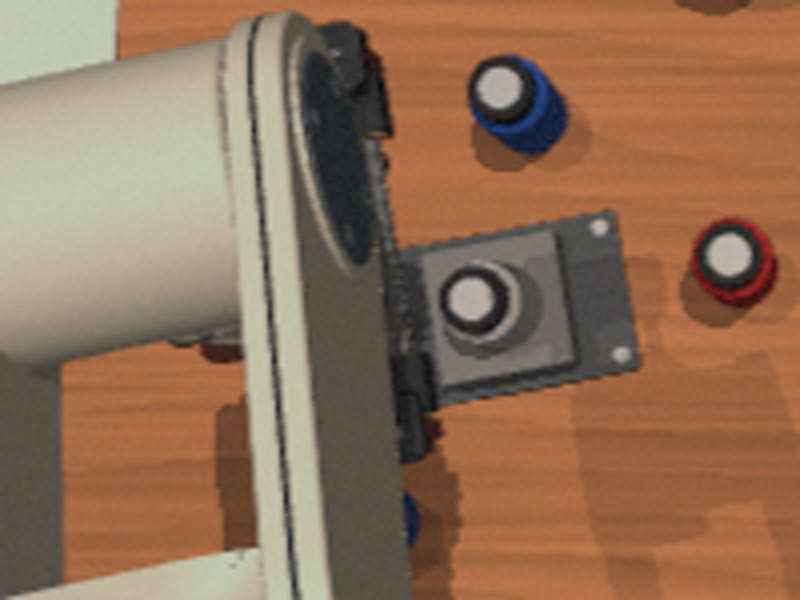

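The clamp is open, leaning back with the knob at (578,245) in the scene crop, and the flask is seated. A wide wrist link overhangs towards +y, so I'll look at the whole arm for clearance against the raised knob.

```bash
python3 - <<'E'
from h import *
a=[]
p=ctrl.get_image("scene"); 
s=cv2.resize(p["pixels"],None,fx=1.56,fy=1.56,interpolation=cv2.INTER_CUBIC); save({"pixels":s},"scene4")
print(proj(p,[[516,119,332],[496,228,278],[516,119,432],[516,119,532],[516,228,532],[516,228,432]])*1.56)
E
```

```text
[[512.29403929 273.45496963]
 [581.39878521 340.74501935]
 [525.62229282 217.90847225]
 [542.33980985 148.23696478]
 [633.64059756 204.37495752]
 [604.67720683 272.27817872]]
```

View pics/scene4.png

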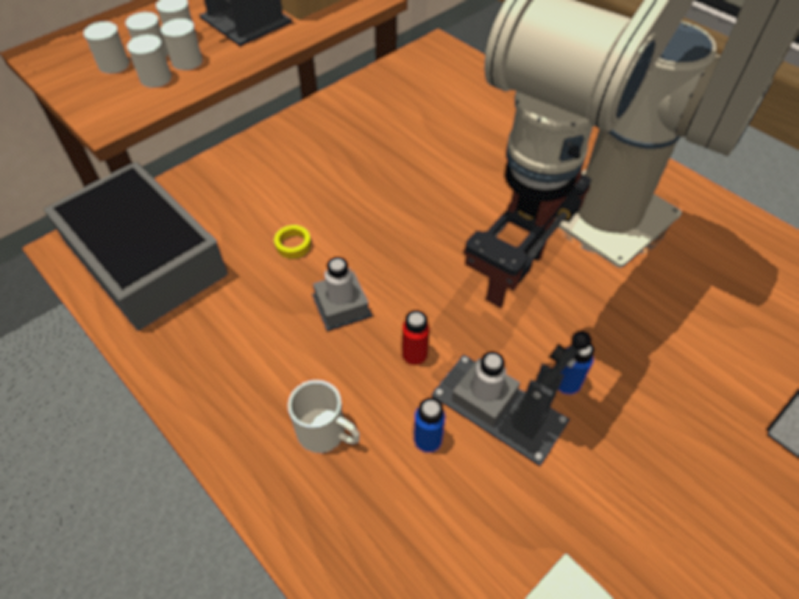

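```bash
python3 - <<'E'
from h import *
np.set_printoptions(precision=0,suppress=True)
def back(p,uv,z):
    K=np.array(p["camera_matrix"]);r=R.from_rotvec(np.ravel(p["rvec"])); C=r.inv().apply(-np.ravel(p["tvec"]))
    d=r.inv().apply(np.linalg.inv(K)@[uv[0],uv[1],1]); return C+d*(z-C[2])/d[2]
p=ctrl.get_image("top"); save({"pixels":cv2.resize(p["pixels"],None,fx=1.56,fy=1.56)},"top4")
c=np.int32(proj(p,[510,150,150])[0])-[100,75]; c=np.maximum(c,0)
for z in (560,680,740):
    print(z,[back(p,c+np.array(u)/4,z) for u in ([240,60],[410,60],[240,300],[400,300],[410,580],[270,580],[0,110],[0,370])])
s=ctrl.get_image("scene")
for d in (250,300,350): print(d,proj(s,[[516,119,332+d],[500,200,332+d],[525,60,332+d]])*1.56)
E
```

```text
560 [array([568., 114., 560.]), array([568.,  56., 560.]), array([486., 111., 560.]), array([486.,  57., 560.]), array([394.,  52., 560.]), array([394.,  98., 560.]), array([551., 195., 560.]), array([463., 190., 560.])]
680 [array([545.,  76., 680.]), array([545.,  28., 680.]), array([479.,  73., 680.]), array([478.,  30., 680.]), array([403.,  25., 680.]), array([403.,  63., 680.]), array([532., 142., 680.]), array([460., 138., 680.])]
740 [array([534.,  57., 740.]), array([534.,  15., 740.]), array([475.,  55., 740.]), array([475.,  16., 740.]), array([408.,  12., 740.]), array([408.,  45., 740.]), array([522., 115., 740.]), array([458., 112., 740.])]
250 [[552. 106.]
 [635. 139.]
 [499.  83.]]
300 [[564.  58.]
 [653.  91.]
 [507.  35.]]
350 [[577.   3.]
 [675.  35.]
 [515. -20.]]
```

View pics/top4.png

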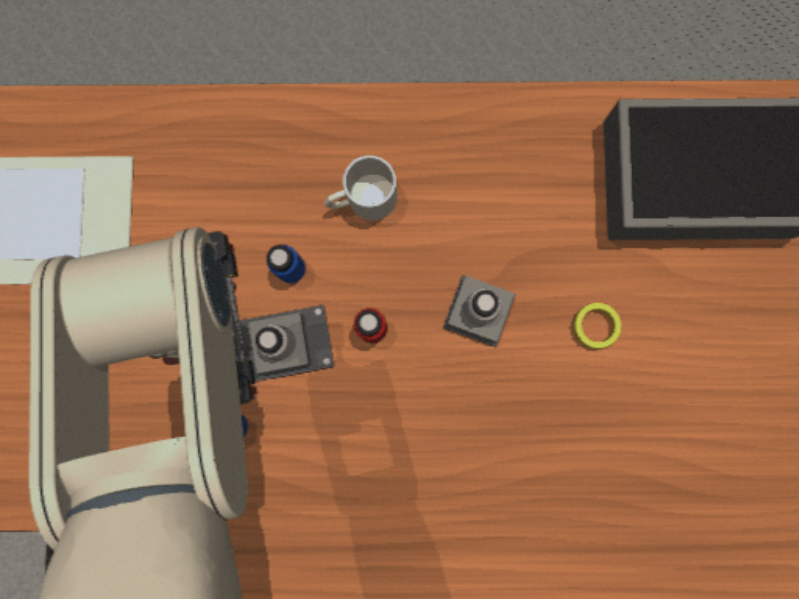

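The forearm is a symmetric fork around the wrist, about 300 mm above the TCP. At grasp height its underside stays about 20 mm above the knob and it also passes to the side of it, so I'm descending in stages.

```bash
python3 -m handwheel '[[[-0.002,-0.007,-0.003],[-0.3,2,20],1],[[0,0,0],[0,0,24],1],[[0,0,0],[0,0,24],1],[[0,0,0],[0,0,24],1],[[0,0,0],[0,0,24],1],[[0,0,0],[0,0,20],1],[[0,0,0],[0,0,10],1],[[0,0,0],[0,0,0],1],[[0,0,0],[0,0,0],1],[[0,0,0],[0,0,0],1]]'
python3 st.py 516 119 69
```

```text
t: 20.58
ee_pos: [518.3, 120.8, 183.7]
orientation: [3.127, 0.29, 0.012]
ft_force: [1.0, -0.1, 0.3]
width: 87.8
t 20.58 p [518.323 120.8   183.68 ] w 87.8 F [ 0.953 -0.119  0.343] q [ 0.208  0.348  1.877 -0.002  0.909  0.024]
x az 0.1851190697305264 z [ 0.008 -0.    -1.   ]
tool delta [ -3.515   1.172 114.658]
```

```bash
python3 -m handwheel '[[[0,-0.008,0.007],[-2,1,0],1],[[0,0,0],[-1,0.3,0],1],[[0,0,0],[0,0,10],1],[[0,0,0],[0,0,10],1],[[0,0,0],[0,0,8],1],[[0,0,0],[0,0,0],1],[[0,0,0],[0,0,0],1],[[0,0,0],[0,0,0],1],[[0,0,0],[0,0,0],1],[[0,0,0],[0,0,0],1]]'
python3 st.py 516 119 69
python3 - <<'E'
from h import *
for n in ("scene","top"):
    p=ctrl.get_image(n); c=np.int32(proj(p,[510,150,150])[0])
    im=p["pixels"][max(0,c[1]-75):c[1]+75,max(0,c[0]-100):c[0]+100]
    p={"pixels":cv2.resize(im,None,fx=4,fy=4,interpolation=cv2.INTER_CUBIC)}; save(p,n+"5")
E
```

```text
t: 21.42
ee_pos: [518.0, 119.3, 156.7]
orientation: [3.129, 0.278, 0.01]
ft_force: [0.4, -0.0, 0.9]
width: 88.5
t 21.42 p [517.991 119.286 156.737] w 88.5 F [ 0.386 -0.044  0.855] q [ 0.205  0.388  1.895 -0.002  0.853  0.029]
x az 0.17729741500690666 z [ 0.006 -0.    -1.   ]
tool delta [-2.55  -0.178 87.723]
```

View pics/scene5.png

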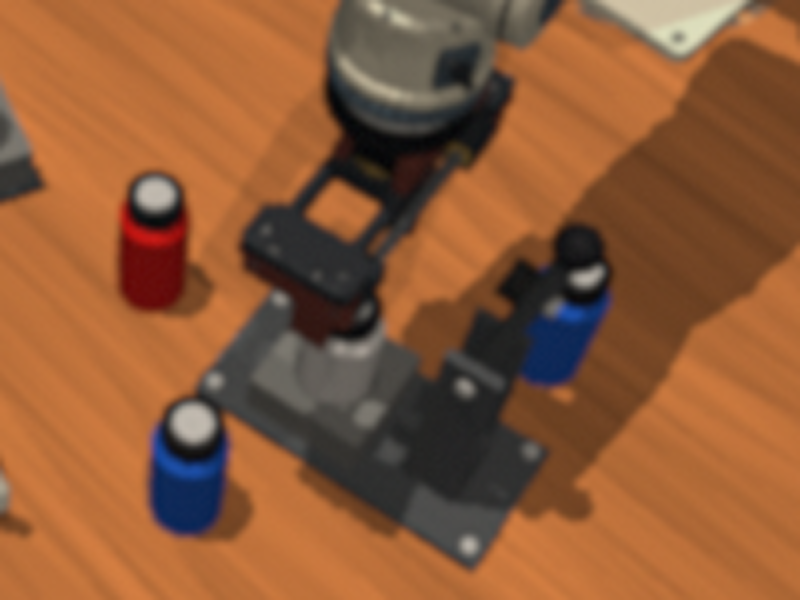

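View pics/top5.png

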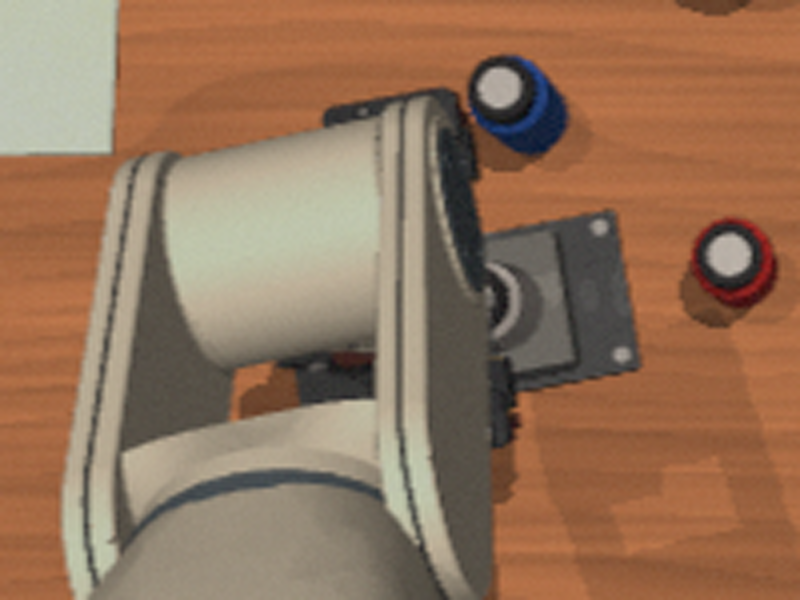

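The jaws straddle the cap and clearances look fine. Descending to the grasp.

```bash
python3 -m handwheel '[[[0,-0.006,0],[-2.3,0,4],1],[[0,0,0],[0,0,14],1],[[0,0,0],[0,0,14],1],[[0,0,0],[0,0,14],1],[[0,0,0],[0,0,12],1],[[0,0,0],[0,0,8],1],[[0,0,0],[0,0,0],1],[[0,0,0],[0,0,0],1],[[0,0,0],[0,0,0],1],[[0,0,0],[0,0,0],1]]'
python3 st.py 516 119 69
```

```text
t: 22.35
ee_pos: [517.2, 119.2, 89.7]
orientation: [3.129, 0.278, 0.006]
ft_force: [-1.1, -0.8, -0.4]
width: 87.8
t 22.35 p [517.162 119.174  89.712] w 87.8 F [-1.073 -0.789 -0.374] q [ 0.205  0.497  1.926 -0.002  0.715  0.029]
x az 0.17736171497043507 z [ 0.004 -0.    -1.   ]
tool delta [-1.25  -0.056 20.708]
```

```bash
python3 -m handwheel '[[[0,-0.004,0],[-1.2,0,8],1],[[0,0,0],[0,0,8],1],[[0,0,0],[0,0,4],1],[[0,0,0],[0,0,0],1],[[0,0,0],[0,0,0],1],[[0,0,0],[0,0,0],0],[[0,0,0],[0,0,0],0],[[0,0,0],[0,0,0],0],[[0,0,0],[0,0,0],0],[[0,0,0],[0,0,0],0]]'
python3 st.py 516 119 69
```

```text
t: 23.18
ee_pos: [517.3, 119.2, 69.5]
orientation: [3.129, 0.278, 0.005]
ft_force: [-0.7, -0.1, -0.1]
width: 58.1
t 23.18 p [517.282 119.242  69.461] w 58.1 F [-0.731 -0.12  -0.13 ] q [ 0.205  0.533  1.931 -0.002  0.675  0.029]
x az 0.1774145118637283 z [ 0.003 -0.    -1.   ]
tool delta [-1.306  0.011  0.458]
```

```bash
python3 -m handwheel '[[[0,0,0],[0,0,0],0],[[0,0,0],[0,0,0],0],[[0,0,0],[0,0,0],0],[[0,0,0],[0,0,0],0],[[0,0,0],[0,0,0],0],[[0,0,0],[0,0,0],0],[[0,0,0],[0,0,0],0],[[0,0,0],[0,0,0],0],[[0,0,0],[0,0,0],0],[[0,0,0],[0,0,0],0]]'
python3 st.py 516 119 69
```

```text
t: 24.02
ee_pos: [517.1, 119.2, 69.6]
orientation: [3.129, 0.278, 0.004]
ft_force: [-0.2, 0.3, -0.8]
width: 47.1
t 24.02 p [517.1   119.211  69.561] w 47.1 F [-0.244  0.318 -0.788] q [ 0.205  0.533  1.931 -0.002  0.675  0.029]
x az 0.17744153948870792 z [ 0.003 -0.    -1.   ]
tool delta [-1.122  0.013  0.558]
```

```bash
python3 -m handwheel '[[[0,0,0],[0,0,-2],0],[[0,0,0],[0,0,-4],0],[[0,0,0],[0,0,-5],0],[[0,0,0],[0,0,-5],0],[[0,0,0],[0,0,-5],0],[[0,0,0],[0,0,-5],0],[[0,0,0],[0,0,-5],0],[[0,0,0],[0,0,-6],0],[[0,0,0],[0,0,-6],0],[[0,0,0],[0,0,-6],0]]'
python3 st.py 517 119 300
```

```text
t: 24.85
ee_pos: [515.8, 119.0, 122.6]
orientation: [3.128, 0.278, 0.001]
ft_force: [-0.4, -0.0, -2.7]
width: 47.6
t 24.85 p [515.839 118.984 122.577] w 47.6 F [-0.39  -0.041 -2.73 ] q [ 0.205  0.441  1.913 -0.001  0.786  0.028]
x az 0.17737435516531988 z [ 0.001 -0.001 -1.   ]
tool delta [   1.211    0.369 -177.422]
```

The flask is out of the bore. Continuing up.

```bash
python3 -m handwheel '[[[0,0,0],[0,0,-12],0],[[0,0,0],[0,0,-20],0],[[0,0,0],[0,0,-26],0],[[0,0,0],[0,0,-30],0],[[0,0,0],[0,0,-30],0],[[0,0,0],[0,0,-30],0],[[0,0,0],[0,0,-30],0],[[0,0,0],[0,0,-26],0],[[0,0,0],[0,0,-18],0],[[0,0,0],[0,0,-8],0]]'
python3 -m handwheel '[[[0,0,0],[2,10,-4],0],[[0,0,0],[4,16,0],0],[[0,0,0],[4,16,0],0],[[0,0,0],[4,16,0],0],[[0,0,0],[4,16,0],0],[[0,0,0],[4,16,0],0],[[0,0,0],[4,16,0],0],[[0,0,0],[2,10,0],0],[[0,0,0],[0,4,0],0],[[0,0,0],[0,0,0],0]]'
python3 st.py 560 0 400
```

```text
t: 25.68
ee_pos: [512.1, 118.5, 366.8]
orientation: [3.128, 0.278, -0.005]
ft_force: [0.0, -0.2, -2.2]
width: 47.5
t: 26.52
ee_pos: [559.8, -4.6, 364.8]
orientation: [3.127, 0.281, -0.021]
ft_force: [-0.1, 0.8, -1.7]
width: 47.3
t 26.52 p [559.783  -4.643 364.757] w 47.3 F [-0.072  0.764 -1.718] q [-0.028  0.204  1.622 -0.003  1.329 -0.206]
x az 0.17926245719996584 z [-0.013 -0.003 -1.   ]
tool delta [  0.558  -4.52  -35.255]
```

```bash
python3 -m handwheel '[[[0.05,0,0],[0,0,0],0],[[0.08,0,0],[0,0,0],0],[[0.08,0,0],[0,0,0],0],[[0.08,0,0],[0,0,0],0],[[0.08,0,0],[0,0,0],0],[[0.08,0,0],[0,0,0],0],[[0.05,0,0],[0,0,0],0],[[0.02,0,0],[0,0,0],0],[[0,0,0],[0,0,0],0],[[0,0,0],[0,0,0],0]]'
python3 st.py 560 0 400
```

```text
t: 27.35
ee_pos: [556.9, 0.5, 362.4]
orientation: [-2.589, -0.235, 0.089]
ft_force: [0.1, -0.3, -2.5]
width: 47.5
t 27.35 p [556.899   0.547 362.361] w 47.5 F [ 0.13  -0.34  -2.505] q [-0.272  0.314  1.58   0.477  1.528 -0.542]
x az 0.1854631760891773 z [-0.11   0.506 -0.855]
tool delta [  2.318 -18.566 -32.811]
```

q4 is moving the right way (positive) with range to spare. Continuing the tilt.

```bash
python3 -m handwheel '[[[0.06,0,0],[0,0,0],0],[[0.08,0,0],[0,0,0],0],[[0.08,0,0],[0,0,0],0],[[0.08,0,0],[0,0,0],0],[[0.08,0,0],[0,0,0],0],[[0.08,0,0],[0,0,0],0],[[0.05,0,0],[0,0,0],0],[[0.02,0,0],[0,0,0],0],[[0,0,0],[0,0,0],0],[[0,0,0],[0,0,0],0]]'
python3 st.py 560 0 400
```

```text
t: 28.18
ee_pos: [557.3, 7.9, 366.1]
orientation: [-2.058, -0.198, 0.133]
ft_force: [0.4, 0.9, -1.4]
width: 47.7
t 28.18 p [557.3     7.905 366.097] w 47.7 F [ 0.406  0.921 -1.447] q [-0.409  0.5    1.562  0.831  1.795 -0.727]
x az 0.1981767173165151 z [-0.178  0.862 -0.474]
tool delta [  0.741 -25.927 -23.376]
```

```bash
python3 -m handwheel '[[[0.05,0,0],[0,0,0],0],[[0.07,0,0],[0,0,0],0],[[0.07,0,0],[0,0,0],0],[[0.07,0,0],[0,0,0],0],[[0.07,0,0],[0,0,0],0],[[0.06,0,0],[0,0,0],0],[[0.03,0,0],[0,0,0],0],[[0.0,0,0],[0,0,0],0],[[0,0,0],[0,0,0],0],[[0,0,0],[0,0,0],0]]'
python3 st.py 560 0 400
python3 - <<'E'
from h import *
for n in ("scene","top"):
    p=ctrl.get_image(n); save({"pixels":cv2.resize(p["pixels"],None,fx=1.56,fy=1.56,interpolation=cv2.INTER_CUBIC)},n+"6")
    for q in ("flask","flask_mid","clamp_knob","spare","mug","tape"):
        for d in ctrl.spot_point(p,q)[:5]: print(n,q,round(d["score"],2),np.round(w(p,d["position"])))
E
```

```text
t: 29.02
ee_pos: [558.9, 13.6, 373.8]
orientation: [-1.65, -0.176, 0.156]
ft_force: [0.1, 0.9, -3.0]
width: 47.5
t 29.02 p [558.879  13.62  373.751] w 47.5 F [ 0.112  0.936 -3.036] q [-0.441  0.66   1.569  1.067  2.01  -0.805]
x az 0.20913955589880176 z [-0.207  0.975 -0.086]
tool delta [ -1.645 -24.995 -15.759]
scene flask 0.86 [549.  68. 370.]
scene flask 0.78 [541. -26.   4.]
scene flask 0.64 [388. 195.  -1.]
scene flask 0.55 [638. 112.  -3.]
scene flask_mid 0.97 [384. 199.  53.]
scene flask_mid 0.94 [539. -22.  54.]
scene flask_mid 0.78 [632. 108.  55.]
scene flask_mid 0.56 [561.  18. 372.]
scene clamp_knob 0.98 [497. 225. 279.]
scene spare 0.83 [ 571. -193.   11.]
scene mug 0.71 [755. -22.   5.]
scene tape 0.57 [ 547. -379.    1.]
top flask 0.81 [386. 195.  -3.]
top flask 0.66 [540. -21.  -1.]
top flask 0.61 [547.  69. 373.]
top flask 0.55 [634. 109.  -1.]
top flask 0.3 [493. 226. 283.]
top flask_mid 0.92 [383. 198.  53.]
top flask_mid 0.75 [536. -23.  57.]
top flask_mid 0.71 [635. 109.  56.]
top flask_mid 0.7 [559.  17. 375.]
top clamp_knob 0.62 [494. 223. 280.]
top spare 0.66 [ 565. -191.   11.]
top mug 0.59 [751. -25.   3.]
```

View pics/scene6.png

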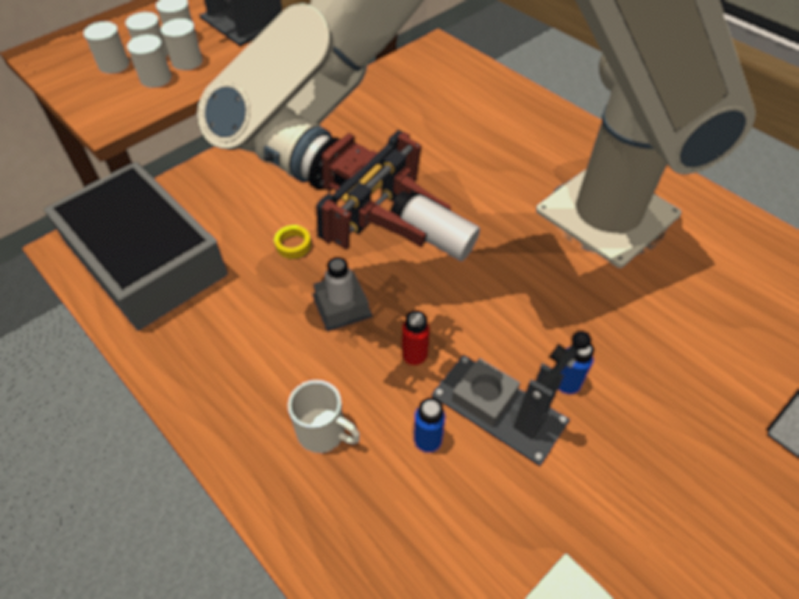

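View pics/top6.png

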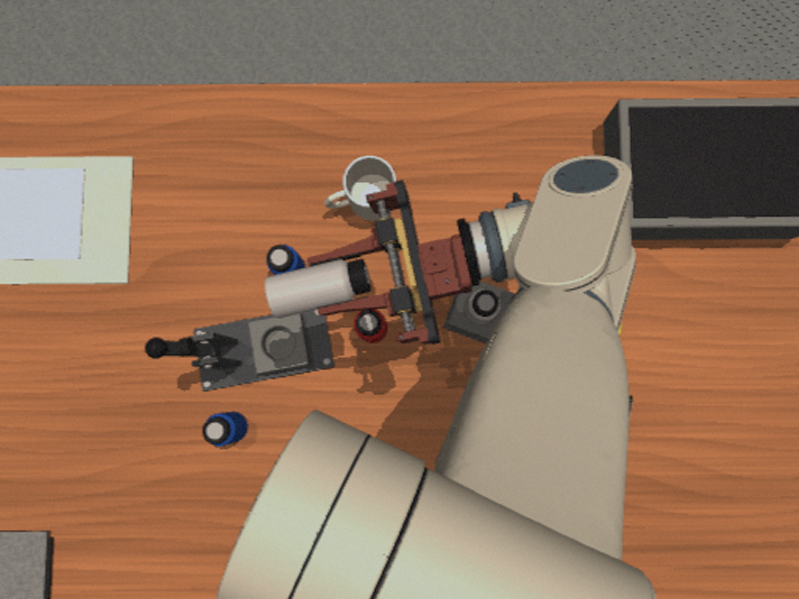

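The flask is level, held and raised at about (440,225) in the scene view, and the nest is empty. The clamp is still leaning back and the bystanders haven't moved. I'll let it settle, check for stillness, then hand in.

```bash
python3 -m handwheel '[[[0,0,0],[0,0,0],0],[[0,0,0],[0,0,0],0],[[0,0,0],[0,0,0],0],[[0,0,0],[0,0,0],0],[[0,0,0],[0,0,0],0],[[0,0,0],[0,0,0],0],[[0,0,0],[0,0,0],0],[[0,0,0],[0,0,0],0],[[0,0,0],[0,0,0],0],[[0,0,0],[0,0,0],0]]'
python3 st.py
python3 - <<'E'
from h import *
print(np.round(ctrl.get_obs()["qvel"],4))
p=ctrl.get_image("scene"); a=[]
for q in ("flask","flask_mid","clamp_knob"): print(q,[(round(d["score"],2),np.round(w(p,d["position"]))) for d in ctrl.spot_point(p,q)])
E
```

```text
t: 30.55
ee_pos: [558.8, 13.2, 373.1]
orientation: [-1.647, -0.174, 0.157]
ft_force: [0.3, -0.9, -2.3]
width: 47.4
t 30.55 p [558.829  13.178 373.078] w 47.4 F [ 0.284 -0.861 -2.334] q [-0.442  0.662  1.569  1.068  2.011 -0.805]
x az 0.20825687963861994 z [-0.206  0.975 -0.083]
[ 0.0019  0.0002 -0.0001 -0.0009  0.0014  0.0013]
flask [(0.92, array([547.,  67., 372.])), (0.92, array([540., -22.,   7.])), (0.88, array([636., 113.,  -0.])), (0.81, array([388., 197.,  -3.]))]
flask_mid [(0.84, array([559.,  17., 374.])), (0.83, array([538., -19.,  55.])), (0.65, array([636., 111.,  55.])), (0.57, array([385., 199.,  54.]))]
clamp_knob [(0.64, array([495., 226., 279.]))]
```

```bash
python3 -c "
from workcell import ctrl
print(ctrl.close_job())"
```

```text
the job is handed in; nothing more can be done
None
```

The job is done and handed in at about 30.6 s of the 72 s allowed; the hand-in gives no verdict.

**What I did:**
- **Clamp down:** I pinched the clamp knob and swung the arm down until its pad met the cap. The push reached 23 N with no further travel, and I held it there for about 2.4 s or more.
- **Clamp open:** I swung the arm back past upright to about 1.77 rad and released it. It stayed open, and the flask was still in the nest.
- **Flask out:** I gripped the flask by its body, drew it straight up, carried it clear of the clamp and turned it onto its side.

**Last checks:**
- **Flask:** its middle is about 373 mm above the table and its axis is about 5° from level. The opening is steady at 47.4 mm, the wrist force is about the flask's weight, and joint speeds are near zero.
- **Clamp:** the knob is at about (495, 226, 279) mm, so the arm is still open past upright.
- **Bystanders:** the spare flask, mug and tape roll were where they started when I last looked, just before the final settle. The tape was only found in the scene view that time.

Before releasing the knob, the position worked out from the arm differed by about 2 mm from my estimate of the knob's arc. No check failed.

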